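# Run the walnuts out of the dispenser into the traybake tin

### The job

Push the traybake tin along the worktop, without picking it up, under the chute of the nut dispenser until its end stops against the dispenser's foot. Then press down the paddle of the dispenser's lever with the fingertips and keep it down until all five walnuts have rolled out into the tin, and let the lever come all the way back up. Do not touch the walnuts, and leave the other things on the worktop where they are.

Things in the scene. Friction and masses are not known exactly. Their poses are not given: they have to be found in the camera images.
- dispenser: Countertop nut dispenser, fixed: clear hopper 72 mm wide, 278 mm tall, over a white foot. Origin on the worktop; its -x points out of its front, z up. Foot 110 mm wide, 12 mm high, front edge 20 mm in front of the origin. The chute (72 mm wide) overhangs it, ends 126 mm in front of the origin, lowest point 79 mm up, nothing below. Lever shaft crossways 118 mm in front, 139 mm up.
- spout_lip (a point): Middle of the front lower edge of the chute's floor, over which the walnuts roll out: 100 mm in front of the dispenser's origin, 92 mm above the worktop. The chute slopes down 18 degrees to the front and is 64 mm wide inside. The walnuts land 10 to 110 mm in front of the lip.
- lever (a joint): Angle of the dispenser's rocking lever (rad): 0 with the paddle up and the gate shut, 0.5 with the paddle down on its stop and the gate fully up. The walnuts pass under the gate from about 0.42. A spring brings it back to 0: the paddle takes about 4 N to start and 6 to 7 N to hold fully down.
- paddle (a point): Middle of the top face of the lever's paddle, a black plate 46 mm wide (crossways), 32 mm long, 95 mm in front of the shaft. With the lever up it is 167 mm above the worktop and slopes up to the front by 14 degrees; fully pressed it has gone down by 47 mm, no nearer to or further from the dispenser (within 3 mm), and slopes down by 14 degrees.
- gate_edge (a point): Middle of the lower edge of the curved steel gate plate on the lever's other end, 75 mm behind the shaft; it rises by about 36 mm when the lever is pressed.
- tin: Metal traybake tin, open on top, 280 mm long (its x), 170 mm wide (y), 50 mm high, walls 3 mm, loose on the worktop in front of the dispenser. Origin at the centre of its underside; +x points roughly to the dispenser. Pushed on its end wall it slides at 2 to 5 N. The dispenser's foot stops it when its origin is 160 mm in front of the dispenser's; the lip is then 60 mm from its middle.
- walnut0: Walnut in its shell, a ball of 30 mm, 12 g, at the start behind the gate in the dispenser's chute. Origin at its centre. It rests on the tin's floor with its centre about 18 mm above the worktop.
- walnut1: Walnut in its shell, a ball of 30 mm, 12 g, at the start behind the gate in the dispenser's chute. Origin at its centre.
- walnut2: Walnut in its shell, a ball of 30 mm, 12 g, at the start behind the gate in the dispenser's chute. Origin at its centre.
- walnut3: Walnut in its shell, a ball of 30 mm, 12 g, at the start behind the gate in the dispenser's chute. Origin at its centre.
- walnut4: Walnut in its shell, a ball of 30 mm, 12 g, at the start behind the gate in the dispenser's chute. Origin at its centre.
- spice_jar: Small jar with a screw lid, 48 mm across, 95 mm tall; origin at the centre of its underside. Leave it alone.
- tub: Wide jar with a screw lid, 80 mm across, 100 mm tall; origin at the centre of its underside. Leave it alone.
- cutter: Ring-shaped steel biscuit cutter, 60 mm across, 30 mm tall; origin at the centre of its underside. Leave it alone.
- spatula: Wooden spatula lying flat, 260 mm long. Leave it alone.
- mug: White mug, 80 mm across, 92 mm tall; origin at the centre of its underside. Leave it alone.
- canister: Black canister, 92 mm across, 150 mm tall; origin at the centre of its underside. Leave it alone.
- rolling_pin: Plain wooden rolling pin, 25 mm thick, 340 mm long, lying on the cutting board. Leave it alone.

How it is judged (in metres and radians):
On the way, in this order (a step that is already met when the one before it is completed fails the run):
1. the tin stands flat under the chute, its end within 20 mm of the dispenser's foot, the gate still shut (x of tin in the frame of dispenser above -0.18 m and y of spout_lip in the frame of tin between -0.055 and 0.055 m and height (world z) of tin below 0.006 m and angle between tin's own z axis and vertical below 0.05 rad and value of joint lever below 0.08 rad), for 0.2 s.
2. the paddle is pressed down by the fingers and the gate is lifting (value of joint lever above 0.25 rad and contact force between the fingers and lever above 1 N), for 0.02 s.
3. all five walnuts lie in the tin while the gate is still up (x of walnut0 in the frame of tin between -0.138 and 0.138 m and y of walnut0 in the frame of tin between -0.083 and 0.083 m and z of walnut0 in the frame of tin between 0.005 and 0.05 m and x of walnut1 in the frame of tin between -0.138 and 0.138 m and y of walnut1 in the frame of tin between -0.083 and 0.083 m and z of walnut1 in the frame of tin between 0.005 and 0.05 m and x of walnut2 in the frame of tin between -0.138 and 0.138 m and y of walnut2 in the frame of tin between -0.083 and 0.083 m and z of walnut2 in the frame of tin between 0.005 and 0.05 m and x of walnut3 in the frame of tin between -0.138 and 0.138 m and y of walnut3 in the frame of tin between -0.083 and 0.083 m and z of walnut3 in the frame of tin between 0.005 and 0.05 m and x of walnut4 in the frame of tin between -0.138 and 0.138 m and y of walnut4 in the frame of tin between -0.083 and 0.083 m and z of walnut4 in the frame of tin between 0.005 and 0.05 m and value of joint lever above 0.25 rad), for 0.1 s.
At the end, for the whole second after the job is handed in: All five walnuts are in the tin, below its rim; the tin stands flat and still, its end within 20 mm of the dispenser's foot (origin less than 180 mm in front of the dispenser's), the lip within 55 mm of its lengthwise middle line; the lever is back up (within 0.05 rad of shut) (x of walnut0 in the frame of tin between -0.138 and 0.138 m and y of walnut0 in the frame of tin between -0.083 and 0.083 m and z of walnut0 in the frame of tin between 0.005 and 0.05 m and x of walnut1 in the frame of tin between -0.138 and 0.138 m and y of walnut1 in the frame of tin between -0.083 and 0.083 m and z of walnut1 in the frame of tin between 0.005 and 0.05 m and x of walnut2 in the frame of tin between -0.138 and 0.138 m and y of walnut2 in the frame of tin between -0.083 and 0.083 m and z of walnut2 in the frame of tin between 0.005 and 0.05 m and x of walnut3 in the frame of tin between -0.138 and 0.138 m and y of walnut3 in the frame of tin between -0.083 and 0.083 m and z of walnut3 in the frame of tin between 0.005 and 0.05 m and x of walnut4 in the frame of tin between -0.138 and 0.138 m and y of walnut4 in the frame of tin between -0.083 and 0.083 m and z of walnut4 in the frame of tin between 0.005 and 0.05 m and x of tin in the frame of dispenser above -0.18 m and y of spout_lip in the frame of tin between -0.055 and 0.055 m and value of joint lever below 0.05 rad and height (world z) of tin below 0.006 m and angle between tin's own z axis and vertical below 0.05 rad and linear speed of tin below 0.02 m/s); the robot touches nothing.
It fails at once if the tin is lifted (by 12 mm) or tipped (by 0.15 rad) (height (world z) of tin above 0.012 m or angle between tin's own z axis and vertical above 0.15 rad).
It fails at once if a walnut is touched by the fingers (contact force between the fingers and walnut0 above 0.5 N or contact force between the fingers and walnut1 above 0.5 N or contact force between the fingers and walnut2 above 0.5 N or contact force between the fingers and walnut3 above 0.5 N or contact force between the fingers and walnut4 above 0.5 N).
It fails at once if another thing on the worktop is moved by more than 30 mm (distance of any of spice_jar, tub, cutter, spatula, mug, canister, rolling_pin from where it was at the start of the episode above 0.03 m).
It also fails if it takes over 48 s, if anything falls off the work surface, if the arm or the gripper's body presses on something with over 40 N, if the wrist force passes 120 N, or if a joint passes its speed limit or range.

### The arm

A 6-joint arm with a two-finger parallel gripper is mounted at the origin on the work surface. World frame = base frame: x ahead of the robot, y to its left, z up, the work surface at z = 0. Lengths are in m, angles in degrees, forces in N, time in s.
With the tool pointing down it reaches from about 0.25 to 0.725 m from the base axis. Payload 9.7 kg.
Tool frame: the origin (TCP) lies midway between the tips of the shut fingers; the grasp point (between the pads) lies 19 mm behind it; z points along the fingers, y is the line along which they close (so a half turn about z gives the same grasp; the last joint's range is limited). The gripper opens to 85 mm and grips with 20 to 120 N. Pads are 22 mm wide; open, the fingers measure 114 mm over their backs; the gripper's body (76 mm by 85 mm) begins 54 mm behind the grasp point. The pads swing forward as they close: fully open they stand 13 mm farther back than shut.
Start: joints at [65.661, 4.979, 10.078, 95.1, 0, 90], TCP at [0.227, 0.501, 0.231] pointing down, gripper open.
Joint ranges: [-179.16, 179.16], [-48.56, 103.87], [-65.8, 70.77], [-126.05, 130.52], [-82.76, 87.17], [-180, 180]. Speed limits (degrees/s): [127.2, 127.2, 147.25, 180, 180, 180].

### API

Orientations are given as [roll, pitch, yaw] about the fixed x, y, z axes, in that order (R = Rz(yaw) Ry(pitch) Rx(roll)).
In Python, from workcell import bot gives the robot as it stands.
- The arm moves only by the shell command python3 -m crank 'ROWS' [FORCE]. ROWS is JSON, a list of rows, each an object with "gripper": the finger opening in mm, from 0 to 85.4; "travel": the shift along the tool's x, y, z in mm, a list of three; "twist": the turn, a rotation vector about the tool's x, y, z in rad, a list of three. In form: [{"gripper": gripper, "travel": [tx, ty, tz], "twist": [rx, ry, rz]}, ...]. A call has 1 to 12 rows; each row shifts and turns the commanded pose from where the row before left it, along the tool's axes as they then stand; what a row does not reach is not made up. A row lasts 1/8 s, in which the tool goes at most 62.5 mm and 10.7 degrees, less where a joint would pass 70% of its speed; a pose out of reach is approached as far as the arm can. A call is refused whole if a number of a shift passes 62.5 or a number of a turn 0.188, either way. A call with a gripper value outside its range is refused whole. The fingers move at their own pace and stop on an object; FORCE is the grip in N (left out, the last holds). Time passes only in rows, so rows that do not move let the fingers close. It gives the time, the measured TCP pose, the force, the opening and the grip force at its end, in the units of the state.
- bot.get_obs(): the state, without advancing time (a new reading comes with each control period).
- bot.camera(name): name is "scene" or "top"; returns the picture (480x640x3 uint8, red, green, blue); there is no depth.
- bot.calibration(name): a dict with "vfov" (degrees; the focal length in pixels is half the picture's height over the tangent of half this angle, whatever the lens; pixels are square), "cx", "cy" (the principal point, pixels), "k1" (the pictures are not rectified: a ray, as slopes to the right and down, at radius r is drawn at 1 + k1 r^2 times it, then the intrinsics apply), "camera_from_world" (4x4, takes a point from world to camera coordinates). Camera axes: x right, y down, z forward; pixel columns grow to the right and rows downward; lengths in m; the calibration is good to about 2 mm. A picture is of the moment at which its call begins. calibration takes no time and is no camera call.
- bot.job_done(): hands the job in; it is judged then, once.
The state is a dict: "time": time; "q": joint angles; "qd": joint speeds; "joint_efforts": joint torques, N m; "ee_pos": TCP position; "tcp_rot": TCP orientation; "wrist_force": force on the tool from outside, world axes, zero at the start; "torque": the same for the moment, N m; "opening": finger opening in m; "grasp_force": force on a finger pad.
Only numpy, scipy, OpenCV 4.12 (cv2) and the standard library are available. Lean on these libraries where they do the work, as an engineer would, in place of code of your own. Each camera call takes 0.05 s, during which the arm holds its last target. There are 200 camera calls.

## Working session

There is one attempt and no reset: what is moved stays moved. The work goes in short steps, Python scripts to look and compute and a shell command to move; the robot and the scene stay as the last step left them, time stands still between calls to the robot, and variables do not carry over. Pictures are saved under pics/ and viewed, at most 10 in all, crops included, and the job is handed in when it is done.

```bash
mkdir -p pics
cat > h.py <<'E'
import numpy as np, cv2
from workcell import bot
def ray(name,u,v):
    c=bot.calibration(name); f=240/np.tan(np.radians(c['vfov']/2)); T=np.array(c['camera_from_world'])
    d=np.array([(u-c['cx'])/f,(v-c['cy'])/f]); s=d.copy()
    for _ in range(30): s=d/(1+c['k1']*(s@s))
    R=T[:3,:3]; return -R.T@T[:3,3], R.T@np.array([s[0],s[1],1])
def at(name,u,v,z):
    o,d=ray(name,u,v); return o+d*(z-o[2])/d[2]
def proj(name,p):
    c=bot.calibration(name); f=240/np.tan(np.radians(c['vfov']/2)); T=np.array(c['camera_from_world'])
    q=T[:3,:3]@np.array(p)+T[:3,3]; s=q[:2]/q[2]; s=s*(1+c['k1']*(s@s)); return s*f+[c['cx'],c['cy']]
def snap(name,fn):
    im=bot.camera(name); cv2.imwrite('pics/'+fn,im[:,:,::-1]); return im
E
python3 - <<'E'
from h import *
snap('top','t0.png');snap('scene','s0.png')
for n in('top','scene'):print(ray(n,320,240))
o=bot.get_obs();print(o['time'],o['ee_pos'],o['tcp_rot'],o['opening'])
E
```

```text
(array([ 0.3332083 , -0.02792031,  1.60134833]), array([ 0.14759145, -0.01419372, -0.98915078]))
(array([1.04586441, 0.58314445, 1.28580744]), array([-0.32947794, -0.43879375, -0.83608847]))
0.1 [0.22656628 0.50091946 0.23064498] [-1.79929594e+02 -1.13013179e-03  1.55661881e+02] 0.0856271559067721
```

View pics/t0.png

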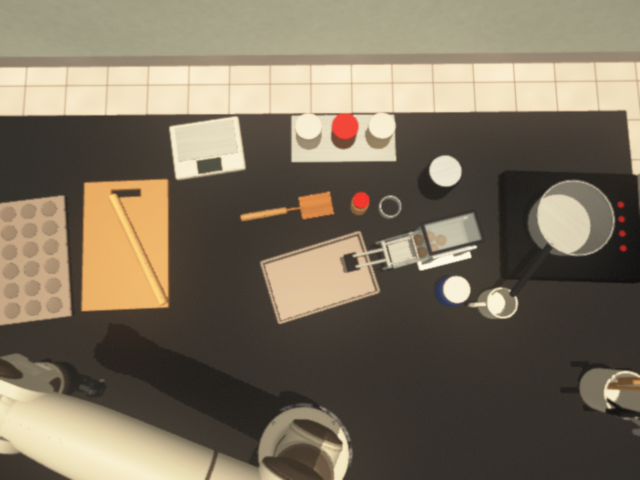

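View pics/s0.png

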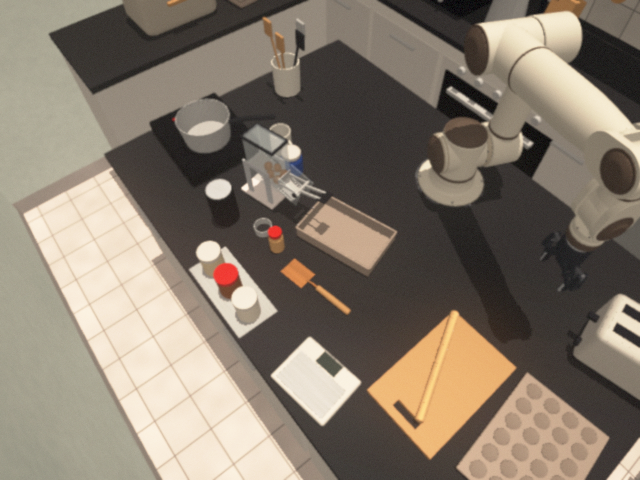

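The top view shows the tin's rim corners at about (262,263), (362,234), (379,293) and (280,321). The paddle is at about (350,262), the hopper top spans (447-481, 215-250), and the red-lidded spice jar is at (360,203). Next I'll enlarge it.

Run:
```python
from h import *
im=cv2.imread('pics/t0.png')[180:330,250:510]
cv2.imwrite('pics/t0c.png',cv2.resize(im,None,fx=3,fy=3,interpolation=cv2.INTER_CUBIC))
im=cv2.imread('pics/s0.png')[110:280,200:410]
cv2.imwrite('pics/s0c.png',cv2.resize(im,None,fx=3.5,fy=3.5,interpolation=cv2.INTER_CUBIC))
for p in [(262,263),(362,234),(379,293),(280,321)]: print(at('top',*p,.05))
print(at('top',350,262,.167))
```

```text
[0.50286027 0.10796417 0.05      ]
[ 0.5803285  -0.16528999  0.05      ]
[ 0.41916211 -0.20745076  0.05      ]
[0.34682209 0.05895797 0.05      ]
[ 0.49076421 -0.12322972  0.167     ]
```

View pics/t0c.png

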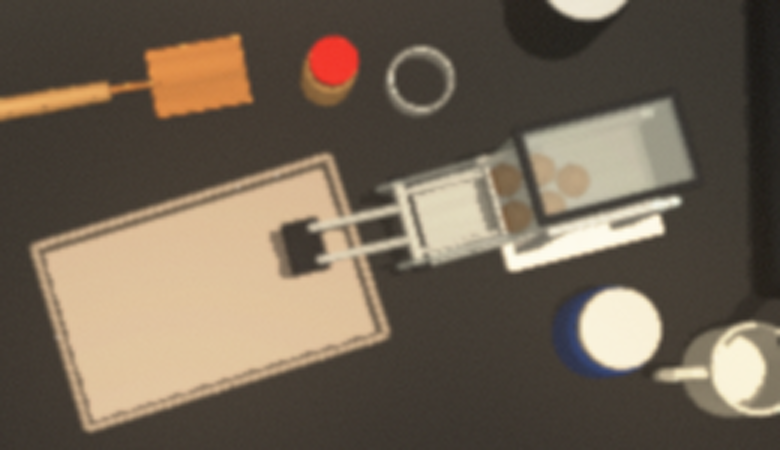

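View pics/s0c.png

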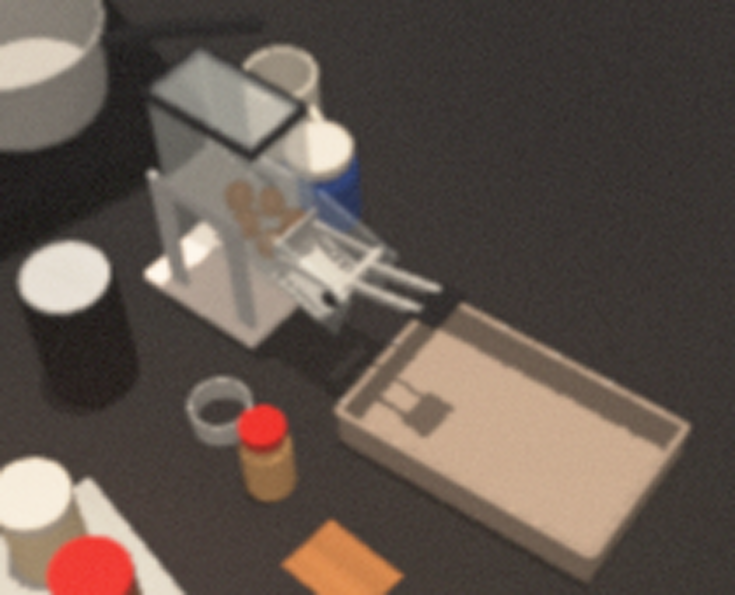

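The crops give the foot's front corners: right at (420,270) in the top view, left at (272,209) in the scene view. They also show the hopper top quad and the paddle at (351,262). All five walnuts are behind the gate.

Run:
```python
from h import *
from scipy.optimize import least_squares
T=lambda u,v,z:at('top',250+u/3,180+v/3,z)
S=lambda u,v,z:at('scene',200+u/3.5,110+v/3.5,z)
tin=np.array([T(32,245,.05),T(330,155,.05),T(388,337,.05),T(90,430,.05)])
tinS=np.array([S(588,580,.05),S(338,410,.05),S(460,305,.05),S(690,430,.05)])
np.set_printoptions(precision=4,suppress=True)
for t in (tin,tinS):
    print('tin c',t.mean(0),'L',[np.linalg.norm(t[i]-t[(i+1)%4]) for i in range(4)]);d=t[1]+t[2]-t[0]-t[3];print('yaw',np.degrees(np.arctan2(d[1],d[0])))
fr=T(510,270,.012);br=T(663,230,.012);fl=S(252,345,.012);bl=S(147,275,.012)
print('foot fr,br,fl,bl',fr,br,fl,bl,'w',np.linalg.norm(fr-fl))
h=[T(518,135,.278),T(673,97,.278),T(695,178,.278),T(545,222,.278)];print('hop',h)
p=T(303,247,.167);print('paddle',p)
hd=h[1]+h[2]-h[0]-h[3]
print('yaws',*[np.degrees(np.arctan2(v[1],v[0])) for v in (br-fr,bl-fl,hd,(h[0]+h[1]-h[2]-h[3])@np.array([[0,-1,0],[1,0,0],[0,0,1]]),(fl-fr)@np.array([[0,-1,0],[1,0,0],[0,0,1]]))])
for n,u in dict(jar=(335,60,.095),cut=(420,80,.03),tub=(620,328,.1)).items(): print(n,T(*u))
hc=sum(h)/4; a=hc-p; print('yaw pad->hop',np.degrees(np.arctan2(a[1],a[0])))
```

```text
tin c [ 0.4637 -0.0494  0.05  ] L [np.float64(0.28319365463644025), np.float64(0.17282925136330546), np.float64(0.2791407448075218), np.float64(0.17401939443972714)]
yaw -73.40645624812247
tin c [ 0.4694 -0.033   0.05  ] L [np.float64(0.2903111582027705), np.float64(0.1705068033607493), np.float64(0.2603893252369964), np.float64(0.18924805112410725)]
yaw -75.75079242809103
foot fr,br,fl,bl [ 0.4839 -0.3273  0.012 ] [ 0.52   -0.4706  0.012 ] [ 0.5931 -0.2936  0.012 ] [ 0.6256 -0.4364  0.012 ] w 0.1142660328693134
hop [array([ 0.5641, -0.2875,  0.278 ]), array([ 0.5933, -0.4098,  0.278 ]), array([ 0.5291, -0.4234,  0.278 ]), array([ 0.4957, -0.3057,  0.278 ])]
paddle [ 0.4899 -0.1257  0.167 ]
yaws -75.87707071863407 -77.1711715325086 -75.38982453393751 -76.51750050478928 -72.86794954836395
jar [ 0.6655 -0.1625  0.095 ]
cut [ 0.6602 -0.247   0.03  ]
tub [ 0.4243 -0.4042  0.1   ]
yaw pad->hop -76.44676456515555
```

```bash
python3 -m crank '[{"gripper":85,"travel":[0,0,0],"twist":[0,0,0.175]},{"gripper":85,"travel":[0,0,0],"twist":[0,0,0.175]},{"gripper":85,"travel":[0,0,0],"twist":[0,0,0.175]},{"gripper":85,"travel":[0,0,0],"twist":[0,0,0.175]},{"gripper":85,"travel":[0,0,0],"twist":[0,0,0.175]},{"gripper":85,"travel":[0,0,0],"twist":[0,0,0]}]'
python3 -m crank '[{"gripper":85,"travel":[-45,8.6,0],"twist":[0,0,0]},{"gripper":85,"travel":[-45,8.6,0],"twist":[0,0,0]},{"gripper":85,"travel":[-45,8.6,0],"twist":[0,0,0]},{"gripper":85,"travel":[-45,8.6,0],"twist":[0,0,0]},{"gripper":85,"travel":[-45,8.6,0],"twist":[0,0,0]},{"gripper":85,"travel":[-45,8.6,0],"twist":[0,0,0]},{"gripper":85,"travel":[-45,8.6,0],"twist":[0,0,0]},{"gripper":85,"travel":[-45,8.6,0],"twist":[0,0,0]},{"gripper":85,"travel":[-43,8.6,0],"twist":[0,0,0]},{"gripper":85,"travel":[0,0,0],"twist":[0,0,0]}]'
```

```text
time: 0.85
ee_pos: [0.2266, 0.501, 0.231]
tcp_rot: [-180.0, 0.0, 105.6]
wrist_force: [-0.2, 0.4, -0.2]
opening: 0.0849
grasp_force: 0.0
time: 2.1
ee_pos: [0.4099, 0.1314, 0.2311]
tcp_rot: [-180.0, 0.0, 105.5]
wrist_force: [-0.7, 1.0, 0.8]
opening: 0.0849
grasp_force: 0.0
```

```bash
python3 -m crank '[{"gripper":85,"travel":[0,0,45],"twist":[0,0,0]},{"gripper":85,"travel":[0,0,45],"twist":[0,0,0]},{"gripper":85,"travel":[0,0,45],"twist":[0,0,0]},{"gripper":85,"travel":[0,0,45],"twist":[0,0,0]},{"gripper":85,"travel":[0,0,25],"twist":[0,0,0]},{"gripper":85,"travel":[0,0,14],"twist":[0,0,0]},{"gripper":85,"travel":[0,0,0],"twist":[0,0,0]}]'
python3 -m crank '[{"gripper":85,"travel":[-15,0,0],"twist":[0,0,0]},{"gripper":85,"travel":[-10,0,0],"twist":[0,0,0]},{"gripper":85,"travel":[-6,0,0],"twist":[0,0,0]},{"gripper":85,"travel":[-6,0,0],"twist":[0,0,0]},{"gripper":85,"travel":[-8,0,0],"twist":[0,0,0]},{"gripper":85,"travel":[-8,0,0],"twist":[0,0,0]},{"gripper":85,"travel":[-8,0,0],"twist":[0,0,0]},{"gripper":85,"travel":[-8,0,0],"twist":[0,0,0]},{"gripper":85,"travel":[-8,0,0],"twist":[0,0,0]},{"gripper":85,"travel":[-8,0,0],"twist":[0,0,0]}]'
python3 - <<'E'
from h import *
snap('top','t1.png')
im=cv2.imread('pics/t1.png')[180:380,220:500]
cv2.imwrite('pics/t1c.png',cv2.resize(im,None,fx=2.7,fy=2.7,interpolation=cv2.INTER_CUBIC))
E
```

```text
time: 2.98
ee_pos: [0.4086, 0.1338, 0.012]
tcp_rot: [-179.9, -0.0, 105.6]
wrist_force: [-0.5, -0.1, 0.2]
opening: 0.0852
grasp_force: 0.0
time: 4.22
ee_pos: [0.432, 0.0511, 0.0123]
tcp_rot: [-180.0, -0.0, 105.5]
wrist_force: [-1.5, 3.0, 1.5]
opening: 0.0849
grasp_force: 1.4
```

View pics/t1c.png

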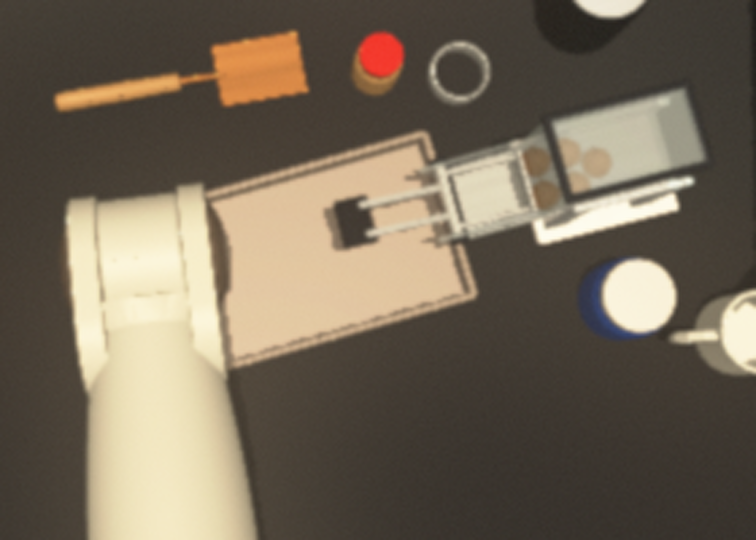

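The tin is sliding straight, with its front corners now at about (378,230) and (396,290). The pushing contact is good.

Run:
```python
from h import *
a=np.radians(-76);a=np.array([np.cos(a),np.sin(a)]);b=np.array([-a[1],a[0]]);O=np.array([.543,-.330])
c=[at('top',220+u/2.7,180+v/2.7,.05)[:2] for u,v in((428,134),(475,296))]
print([( (x-O)@a,(x-O)@b) for x in c])
```

```text
[(np.float64(-0.1037826578899157), np.float64(0.07645365857252477)), (np.float64(-0.10231299910568849), np.float64(-0.09317859230822505))]
```

```bash
python3 -m crank '[{"gripper":85,"travel":[-8,0,0],"twist":[0,0,0]},{"gripper":85,"travel":[-8,0,0],"twist":[0,0,0]},{"gripper":85,"travel":[-8,0,0],"twist":[0,0,0]},{"gripper":85,"travel":[-8,0,0],"twist":[0,0,0]},{"gripper":85,"travel":[-8,0,0],"twist":[0,0,0]},{"gripper":85,"travel":[-8,0,0],"twist":[0,0,0]},{"gripper":85,"travel":[-8,0,0],"twist":[0,0,0]},{"gripper":85,"travel":[-8,0,0],"twist":[0,0,0]},{"gripper":85,"travel":[-5,0,0],"twist":[0,0,0]},{"gripper":85,"travel":[-3,0,0],"twist":[0,0,0]}]'
python3 -m crank '[{"gripper":85,"travel":[-2,0,0],"twist":[0,0,0]},{"gripper":85,"travel":[-2,0,0],"twist":[0,0,0]},{"gripper":85,"travel":[-2,0,0],"twist":[0,0,0]}]'
```

```text
time: 5.52
ee_pos: [0.4512, -0.018, 0.0123]
tcp_rot: [-180.0, -0.0, 105.5]
wrist_force: [-1.0, 1.1, -0.8]
opening: 0.0851
grasp_force: 0.7
time: 5.9
ee_pos: [0.4528, -0.0235, 0.0123]
tcp_rot: [-180.0, -0.0, 105.5]
wrist_force: [0.1, 1.3, -0.8]
opening: 0.0851
grasp_force: 0.6
```

```bash
python3 -m crank '[{"gripper":85,"travel":[-2,0,0],"twist":[0,0,0]},{"gripper":85,"travel":[-2,0,0],"twist":[0,0,0]},{"gripper":85,"travel":[-1,0,0],"twist":[0,0,0]}]'
python3 -m crank '[{"gripper":85,"travel":[-2,0,0],"twist":[0,0,0]},{"gripper":85,"travel":[-1,0,0],"twist":[0,0,0]}]'
```

```text
time: 6.28
ee_pos: [0.4541, -0.0284, 0.0123]
tcp_rot: [-180.0, -0.0, 105.5]
wrist_force: [-0.0, 1.4, -0.5]
opening: 0.085
grasp_force: 0.7
time: 6.52
ee_pos: [0.4549, -0.0312, 0.0123]
tcp_rot: [180.0, -0.0, 105.5]
wrist_force: [-1.2, 5.3, 0.4]
opening: 0.0851
grasp_force: 2.6
```

```bash
python3 -m crank '[{"gripper":85,"travel":[-1,0,0],"twist":[0,0,0]},{"gripper":85,"travel":[0,0,0],"twist":[0,0,0]}]'
python3 -m crank '[{"gripper":85,"travel":[-1,0,0],"twist":[0,0,0]},{"gripper":85,"travel":[0,0,0],"twist":[0,0,0]}]'
```

```text
time: 6.78
ee_pos: [0.455, -0.0313, 0.0123]
tcp_rot: [180.0, -0.1, 105.5]
wrist_force: [-2.2, 8.5, 1.4]
opening: 0.0847
grasp_force: 4.1
time: 7.02
ee_pos: [0.4549, -0.0313, 0.0123]
tcp_rot: [180.0, -0.3, 105.6]
wrist_force: [-3.6, 14.2, 2.8]
opening: 0.0852
grasp_force: 7.4
```

```bash
python3 -m crank '[{"gripper":85,"travel":[8,0,0],"twist":[0,0,0]},{"gripper":85,"travel":[14,0,0],"twist":[0,0,0]},{"gripper":85,"travel":[0,0,-40],"twist":[0,0,0]},{"gripper":0,"travel":[0,0,-45],"twist":[0,0,0]},{"gripper":0,"travel":[0,0,-45],"twist":[0,0,0]},{"gripper":0,"travel":[0,0,-45],"twist":[0,0,0]},{"gripper":0,"travel":[0,0,-45],"twist":[0,0,0]},{"gripper":0,"travel":[0,0,0],"twist":[0,0,0]},{"gripper":0,"travel":[0,0,0],"twist":[0,0,0]}]' 40
python3 - <<'E'
from h import *
snap('top','t2.png');snap('scene','s2.png')
a=cv2.imread('pics/t2.png')[190:330,290:500];b=cv2.imread('pics/s2.png')[120:260,210:420]
cv2.imwrite('pics/c2.png',cv2.resize(np.vstack([a,b]),None,fx=2.14,fy=2.14,interpolation=cv2.INTER_CUBIC))
E
```

```text
time: 8.15
ee_pos: [0.4494, -0.0116, 0.2317]
tcp_rot: [-180.0, 0.0, 105.5]
wrist_force: [0.2, -1.0, -0.7]
opening: -0.0001
grasp_force: 0.0
```

View pics/c2.png

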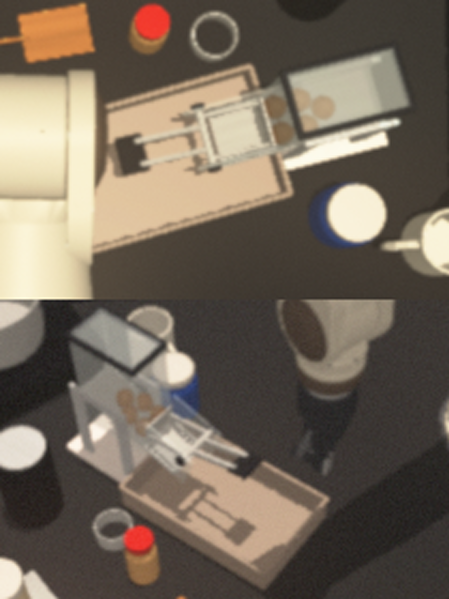

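The tin sits against the foot under the chute. The paddle is at about (351,263) in the top view and (324,197) in the scene view.

```bash
python3 -m crank '[{"gripper":0,"travel":[-30,2.5,0],"twist":[0,0,0]},{"gripper":0,"travel":[-30,2.5,0],"twist":[0,0,0]},{"gripper":0,"travel":[-30,2.5,0],"twist":[0,0,0]},{"gripper":0,"travel":[-30,2.5,0],"twist":[0,0,0]},{"gripper":0,"travel":[0,0,25],"twist":[0,0,0]},{"gripper":0,"travel":[0,0,15],"twist":[0,0,0]},{"gripper":0,"travel":[0,0,0],"twist":[0,0,0]}]'
python3 - <<'E'
from h import *
a=np.radians(-76);a=np.array([np.cos(a),np.sin(a)]);b=np.array([-a[1],a[0]]);O=np.array([.543,-.330])
print('pad',at('top',350.7,262.9,.167),at('scene',324.5,197,.167))
c=[at('top',290+u/2.14,190+v/2.14,.05)[:2] for u,v in((250,66),(290,195))]
print([( (x-O)@a,(x-O)@b) for x in c])
E
```

```text
time: 9.12
ee_pos: [0.4904, -0.1244, 0.1907]
tcp_rot: [-179.9, -0.1, 105.5]
wrist_force: [0.3, 0.1, 0.5]
opening: 0.0002
grasp_force: 0.0
pad [ 0.48848049 -0.12494342  0.167     ] [ 0.49477657 -0.12103331  0.167     ]
[(np.float64(-0.02199619615172361), np.float64(0.0806083008579226)), (np.float64(-0.018765512372728575), np.float64(-0.09107365043119614))]
```

```bash
python3 -m crank '[{"gripper":0,"travel":[0,0,10],"twist":[0,0,0]},{"gripper":0,"travel":[0,0,10],"twist":[0,0,0]},{"gripper":0,"travel":[0,0,10],"twist":[0,0,0]},{"gripper":0,"travel":[0,0,10],"twist":[0,0,0]},{"gripper":0,"travel":[0,0,10],"twist":[0,0,0]},{"gripper":0,"travel":[0,0,8],"twist":[0,0,0]},{"gripper":0,"travel":[0,0,6],"twist":[0,0,0]},{"gripper":0,"travel":[0,0,4],"twist":[0,0,0]}]'
python3 -m crank '[{"gripper":0,"travel":[0,0,2],"twist":[0,0,0]},{"gripper":0,"travel":[0,0,1],"twist":[0,0,0]},{"gripper":0,"travel":[0,0,0],"twist":[0,0,0]}]'
```

```text
time: 10.12
ee_pos: [0.4917, -0.1255, 0.1242]
tcp_rot: [180.0, 0.1, 105.5]
wrist_force: [0.5, -2.9, 7.3]
opening: -0.0
grasp_force: 3.2
time: 10.5
ee_pos: [0.4918, -0.1259, 0.1216]
tcp_rot: [180.0, 0.1, 105.5]
wrist_force: [0.4, -2.1, 7.1]
opening: 0.0001
grasp_force: 3.2
```

```bash
python3 -m crank '[{"gripper":0,"travel":[0,0,1],"twist":[0,0,0]},{"gripper":0,"travel":[0,0,1],"twist":[0,0,0]},{"gripper":0,"travel":[0,0,0],"twist":[0,0,0]},{"gripper":0,"travel":[0,0,0],"twist":[0,0,0]},{"gripper":0,"travel":[0,0,0],"twist":[0,0,0]},{"gripper":0,"travel":[0,0,0],"twist":[0,0,0]},{"gripper":0,"travel":[0,0,0],"twist":[0,0,0]},{"gripper":0,"travel":[0,0,0],"twist":[0,0,0]},{"gripper":0,"travel":[0,0,0],"twist":[0,0,0]},{"gripper":0,"travel":[0,0,0],"twist":[0,0,0]},{"gripper":0,"travel":[0,0,0],"twist":[0,0,0]},{"gripper":0,"travel":[0,0,0],"twist":[0,0,0]}]'
python3 - <<'E'
from h import *
snap('top','t3.png');snap('scene','s3.png')
a=cv2.imread('pics/t3.png')[190:330,290:500];b=cv2.imread('pics/s3.png')[120:260,210:420]
cv2.imwrite('pics/c3.png',cv2.resize(np.vstack([a,b]),None,fx=2.14,fy=2.14,interpolation=cv2.INTER_CUBIC))
E
```

```text
time: 12.0
ee_pos: [0.492, -0.126, 0.1207]
tcp_rot: [179.9, 0.2, 105.5]
wrist_force: [-2.4, -2.8, 13.7]
opening: -0.0004
grasp_force: 6.6
```

View pics/c3.png

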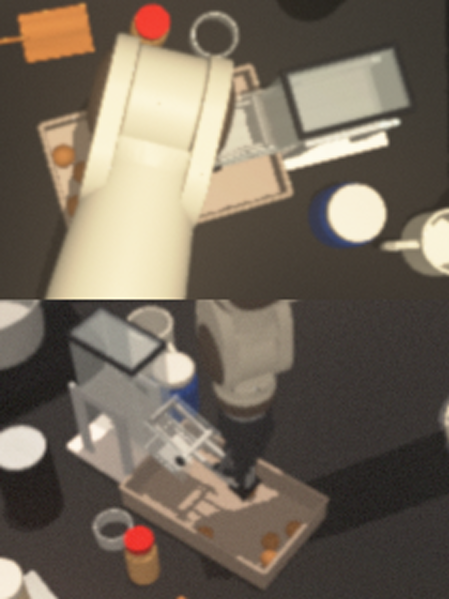

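The hopper and chute are empty. Four walnuts show in the tin, and the fifth is probably hidden by the wrist. I'll hold a little longer, then let the lever up slowly and check.

```bash
python3 -m crank '[{"gripper":0,"travel":[0,0,0],"twist":[0,0,0]},{"gripper":0,"travel":[0,0,0],"twist":[0,0,0]},{"gripper":0,"travel":[0,0,0],"twist":[0,0,0]},{"gripper":0,"travel":[0,0,0],"twist":[0,0,0]},{"gripper":0,"travel":[0,0,0],"twist":[0,0,0]},{"gripper":0,"travel":[0,0,0],"twist":[0,0,0]},{"gripper":0,"travel":[0,0,0],"twist":[0,0,0]},{"gripper":0,"travel":[0,0,0],"twist":[0,0,0]},{"gripper":0,"travel":[0,0,0],"twist":[0,0,0]},{"gripper":0,"travel":[0,0,0],"twist":[0,0,0]}]'
python3 -m crank '[{"gripper":0,"travel":[0,0,-6],"twist":[0,0,0]},{"gripper":0,"travel":[0,0,-10],"twist":[0,0,0]},{"gripper":0,"travel":[0,0,-10],"twist":[0,0,0]},{"gripper":0,"travel":[0,0,-10],"twist":[0,0,0]},{"gripper":0,"travel":[0,0,-10],"twist":[0,0,0]},{"gripper":0,"travel":[0,0,-10],"twist":[0,0,0]},{"gripper":0,"travel":[0,0,-20],"twist":[0,0,0]},{"gripper":0,"travel":[0,0,-40],"twist":[0,0,0]},{"gripper":0,"travel":[45,0,0],"twist":[0,0,0]},{"gripper":0,"travel":[45,0,0],"twist":[0,0,0]},{"gripper":0,"travel":[45,0,0],"twist":[0,0,0]},{"gripper":0,"travel":[45,0,0],"twist":[0,0,0]}]'
python3 -m crank '[{"gripper":0,"travel":[45,0,0],"twist":[0,0,0]},{"gripper":0,"travel":[45,0,0],"twist":[0,0,0]},{"gripper":0,"travel":[0,0,0],"twist":[0,0,0]},{"gripper":0,"travel":[0,0,0],"twist":[0,0,0]},{"gripper":0,"travel":[0,0,0],"twist":[0,0,0]},{"gripper":0,"travel":[0,0,0],"twist":[0,0,0]}]'
python3 - <<'E'
from h import *
snap('top','t4.png');snap('scene','s4.png')
a=cv2.imread('pics/t4.png')[190:330,290:500];b=cv2.imread('pics/s4.png')[120:260,210:420]
cv2.imwrite('pics/c4.png',cv2.resize(np.vstack([a,b]),None,fx=2.14,fy=2.14,interpolation=cv2.INTER_CUBIC))
E
```

```text
time: 13.35
ee_pos: [0.492, -0.1259, 0.1207]
tcp_rot: [179.9, 0.2, 105.5]
wrist_force: [-2.1, -1.6, 14.1]
opening: -0.0001
grasp_force: 6.6
time: 14.85
ee_pos: [0.4422, 0.0499, 0.2351]
tcp_rot: [-179.9, -0.0, 105.5]
wrist_force: [0.8, 1.1, -0.6]
opening: -0.0001
grasp_force: 0.0
time: 15.6
ee_pos: [0.4193, 0.1345, 0.2352]
tcp_rot: [-180.0, 0.0, 105.4]
wrist_force: [-0.1, 0.4, -0.2]
opening: 0.0001
grasp_force: 0.0
```

View pics/c4.png

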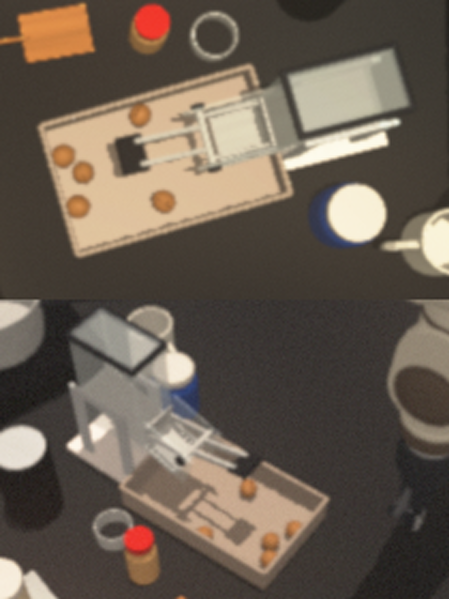

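All five walnuts lie in the tin. In the crop they are at (139,115), (63,155), (83,172), (78,206) and (163,201). The lever is back up, with the paddle where it started, and the tin is in place.

```bash
python3 -c "
from workcell import bot
print(bot.job_done())"
```

```text
the job is handed in; nothing more can be done
None
```

The tin is against the dispenser's foot with all five walnuts in it, the lever is back up, the other things are where they were, and the job is handed in; the hand-in returned no verdict.

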